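# Load a module into a screened test box with a sprung, latched lid

### The job

Load the finned amplifier module into the screened test box: press the thumb latch gently until the sprung lid pops open, push the module fully down into the pocket of the sliding nest plate inside, then press the lid down until the latch snaps and holds it shut. Do not force the latch, the module or the lid, and leave the cup, the coil former and the screwdriver alone.

Things in the scene. Friction and masses are not known exactly. Their poses are not given: they have to be found in the camera images.
- test_box: Aluminium test box fixed to the bench on a black rubber riser (136 x 180 mm) whose height varies, so take all heights from the box's origin. Outside 116 (x) x 160 (y) x 60 mm high, walls 5 mm. Origin: centre of the metal underside, on the riser; z up, -x is the front with the latch, +x the hinge side.
- latch_pad (a point): Centre of the top face of the ribbed black thumb pad in front of the box, latch at rest: (-102, 0, 40) mm in the box frame, same axes. Pad 42 (x) x 40 (y) x 6 mm. Pressed straight down at its centre it yields about 5 mm under 4 N rising to about 9 N, where the hook frees the lid; end stop at 7.5 mm. Over 25 N on the latch is forcing it. It springs back when let go.
- latch_pivot (a point): Pivot of the latch rocker, (-60, 0, 30) mm in the box frame, same axes; it turns about y. The pad is the rocker's front end; behind the pad a 24 mm wide upright (front face at x = -75 mm in the box frame) rises to z = 85 mm and carries the hook that holds the lid's striker bar.
- latch (a joint): Angle of the latch rocker, rad: 0 at rest, frees the lid at about 0.12, end stop at 0.18.
- lid_hinge (a point): Middle of the lid's hinge line, fixed at (56, 0, 62) mm in the box frame, same axes; the line runs along the box's y. The lid is an aluminium plate 112 x 150 x 10 mm, its underside level with this line when shut and its outer face then at z = 72 mm in the box frame; a 6 mm striker bar stands out of its front edge.
- lid (a joint): Angle of the lid, rad: 0 = shut and latched, 1.4 = fully open, where its spring holds it; firm stop at -0.03. Freed, it springs open in about 1 s.
- lid_front (a point): Point on the lid's outer face, mid-width, 108 mm from the hinge line and 4 mm from the front edge; moves with the lid. x along the plate from front to hinge, y along the hinge, z out of the outer face. Swinging it down takes 1 to 5 N here; the last 12 mm, until the hook snaps over the bar, 5 to about 20 N; 3 mm further is a firm stop. Over 40 N on the lid is forcing it. Not latched, it springs open again.
- pocket (a point): Middle place of the pocket's floor: (-12, 0, 10) mm in the box frame, same axes. The pocket is a hole 53 (x) x 32.4 (y) x 16 mm deep with bevelled edges (2 mm wide, 6 mm high) in a black nest plate. The plate slides along the box's y against about 1 N of friction and may stand up to 12 mm either side of the middle place; this point does not follow it, so the hole must be seen or felt for.
- nest_top (a point): Point 16 mm straight above pocket, level with the top of the nest plate; fixed in the box, same axes. The plate is 104 (x) x 124 (y) mm. A sprung brass leaf midway along each of the pocket's two short (x) walls leans into the hole, from 6.5 mm below this level to 3 mm off the wall near the floor: the leaves grip the module lengthwise, and pushing it home against them takes about 3 to 10 N.
- module: Finned amplifier module, plain aluminium block 50 (x) x 30 (y) x 48 mm high, fins on top along x, about 0.18 kg, standing loose on the bench. Origin: centre of its underside; z up. Goes in with its x along the box's x, either way round. Home, its top is 58 mm above the box's origin; left standing on the plate it is at 74 mm and the lid cannot shut. Over 60 N between module and box is forcing it.
- cup: Red plastic cup, open at the top, radius 36, 95 mm high; to be left alone. Origin: centre of its underside.
- former: White ceramic coil former, a standing tube 52 mm across and 70 mm high; to be left alone. Origin: centre of its underside.
- screwdriver: Screwdriver with a red handle lying on the bench, handle to its -x; to be left alone. Origin: middle of its underside.
There are look-alikes about, which are no part of the job. Of the things shaped like the module, the aluminium one is meant.

How it is judged:
By the outcome, as a careful person would: the job done as asked, in the order asked, and still so for the second after the job is handed in, with the robot touching nothing.
It also fails if it takes over 69 s, if anything falls off the work surface, if the arm or the gripper's body presses on something with over 40 N, if the wrist force passes 120 N, or if a joint passes its speed limit or range.

### The arm

A 7-joint arm with a two-finger parallel gripper is mounted at the origin on the work surface. World frame = base frame: x ahead of the robot, y to its left, z up, the work surface at z = 0. Lengths are in m, angles in rad, forces in N, time in s.
With the tool pointing down it reaches from about 0.4 to 0.85 m from the base axis. Payload 4.5 kg.
Tool frame: the origin (TCP) lies at the very end of the fingers, on their centre line; the grasp point (between the pads) lies 19 mm behind it; z points along the fingers, y is the line along which they close (so a half turn about z gives the same grasp; the last joint's range is limited). The gripper opens to 88 mm and grips with 3 to 60 N. Pads are 18 mm wide; open, the fingers measure 123 mm over their backs; the gripper's body (75 mm by 187 mm) begins 45 mm behind the grasp point.
Start: joints at [-1.073, 0.689, -0.195, 1.565, 0.157, 0.902, -0.215], TCP at [0.28, 0.559, 0.239] pointing down, gripper open.
Joint ranges: [-3.01, 3.01], [-0.46, 2.08], [-1.47, 1.51], [0.13, 2.56], [-1, 4.14], [0.04, 2.09], [-2.66, 2.66]. Speed limits (rad/s): [2.57, 2.57, 3.14, 3.14, 3.14, 3.14, 3.14].

### API

Orientations are given as a unit quaternion [x, y, z, w].
In Python, from plant import r gives the robot as it stands. The module is installed in compiled form; this text tells all that it offers.
- The arm moves only by the tool step_arm, never from a script. Its argument "increments" is a list of rows, each a list of 2 entries, a list of its own where there are three numbers: the shift along the world's x, y, z in cm, then the turn, a rotation vector about the world's x, y, z in degrees. A call has exactly 10 rows; each row shifts and turns the commanded pose from where the row before left it; what a row does not reach is not made up. A row lasts 1/10 s, in which the tool goes at most 50 mm and 8.59 degrees, less where a joint would pass 70% of its speed; a pose out of reach is approached as far as the arm can. A call is refused whole if a number of a shift passes 5 or a number of a turn 8.59, either way. A call with a gripper value outside its range is refused whole. "fingers" is the opening, from 0 (shut) to 1 (fully open), set as the call begins (left out, the last holds). The fingers move at their own pace and stop on an object; "grip_force" is the grip in N (left out, the last holds). Time passes only in rows, so rows that do not move let the fingers close, or fill a call up. It gives the time, the measured TCP pose, the force, the opening and the grip force at its end, in the units of the state.
- r.get_state(): the state, without advancing time (a new reading comes with each control period).
- r.snapshot(name): name is "side" or "top" or "wrist"; returns (picture, depth): 384x512x3 uint8, red, green, blue; 384x512 float32, m along the optical axis (not along the pixel's ray), 0 where there is no reading.
- r.calibration(name): a dict with "fov_y" (degrees; the focal length in pixels is half the picture's height over the tangent of half this angle, whatever the lens; pixels are square), "cx", "cy" (the principal point, pixels), "k1" (the pictures are not rectified: a ray, as slopes to the right and down, at radius r is drawn at 1 + k1 r^2 times it, then the intrinsics apply), "R" (3x3) and "t" (3): a world point X has camera coordinates R X + t. Camera axes: x right, y down, z forward; pixel columns grow to the right and rows downward; lengths in m; the calibration is good to about 2 mm. A picture is of the moment at which its call begins: read the wrist's pose just before it. calibration takes no time and is no camera call; for the wrist camera it gives the pose at the moment of the call.
- r.finish_job(): hands the job in; it is judged then, once.
The state is a dict: "clock": time; "q": joint angles; "qd": joint speeds; "joint_torque": joint torques, N m; "tool_pos": TCP position; "eef_rot": TCP orientation; "contact_force": force on the tool from outside, world axes, zero at the start; "moment": the same for the moment, N m; "opening": opening from 0.0 (shut) to 1.0 (fully open); "finger_force": force on a finger pad.
Only numpy, scipy, OpenCV 4.12 (cv2) and the standard library are available. Lean on these libraries where they do the work, as an engineer would, in place of code of your own. Each camera call takes 0.05 s, during which the arm holds its last target. There are 200 camera calls.

## Working session

There is one attempt and no reset: what is moved stays moved. The work goes in short steps, Python scripts to look and compute and a tool call to move; the robot and the scene stay as the last step left them, time stands still between calls to the robot, and variables do not carry over. Pictures are saved under pics/ and viewed, at most 10 in all, crops included, and the job is handed in when it is done.

Besides the shell and the picture viewer there is one more tool, called after "Request:" by a JSON object that holds its "op" and its "data", one argument or row to a line. step_arm: Moves the arm, as the interface text tells. Its arguments: {"type":"object","properties":{"increments":{"type":"array","items":{"type":"array"}},"fingers":{"type":"number"},"grip_force":{"type":"number"}},"required":["increments"]}

```bash
mkdir -p pics; ls; cat > h.py <<'E'
import numpy as np, cv2
from plant import r
def f(c): return 192/np.tan(np.radians(c["fov_y"])/2)
def world(c,d):
    F=f(c); v,u=np.mgrid[0:384,0:512]
    x=(u-c["cx"])/F; y=(v-c["cy"])/F
    rd=np.hypot(x,y); ru=rd.copy()
    for _ in range(20): ru=rd/(1+c["k1"]*ru**2)
    s=np.where(rd>0,ru/np.maximum(rd,1e-9),1)
    P=np.stack([x*s*d,y*s*d,d],-1)
    W=(P-c["t"])@c["R"]
    W[d==0]=np.nan
    return W
def shot(n,save=None):
    c=r.calibration(n); p,d=r.snapshot(n); W=world(c,d)
    if save: cv2.imwrite(f"pics/{save}.png",cv2.cvtColor(p,cv2.COLOR_RGB2BGR)); np.savez(f"pics/{save}.npz",p=p,W=W)
    return p,W
E
python3 - <<'E'
from h import *
p,W=shot("top","top0"); p2,W2=shot("side","side0")
cv2.imwrite("pics/both0.png",cv2.cvtColor(np.hstack([p,p2]),cv2.COLOR_RGB2BGR)[:, :])
for n in("top","side"):
  c=r.calibration(n);print(n,c["fov_y"],-c["R"].T@c["t"])
s=r.get_state();print(s)
E
```

```text
pics
top 44.18559733373084 [ 0.46539651 -0.0077116   1.26095295]
side 49.476996132091344 [ 0.0248385  -0.73155307  0.73659595]
{'clock': 0.1, 'q': array([-1.07320958,  0.68990593, -0.19456196,  1.56622233,  0.1572904 ,
        0.90248998, -0.2150847 ]), 'qd': array([ 0.00063975, -0.0023059 , -0.00045113, -0.00307483,  0.00069607,
        0.00192886, -0.00093309]), 'joint_torque': array([-3.70490772e-03, -5.28497958e+01, -1.27176661e+00, -1.53834647e+01,
       -5.25731337e-02,  2.00584574e-03,  3.80967560e-05]), 'tool_pos': array([0.27935164, 0.55847062, 0.23799237]), 'eef_rot': array([ 2.29764197e-01,  9.73245985e-01, -8.03433809e-04, -1.47206033e-04]), 'contact_force': array([-0.10731906,  0.16601269, -0.8161247 ]), 'moment': array([ 0.02481112, -0.01235304, -0.01326672]), 'finger_force': 0.0, 'opening': 0.9984162212732144}
```

View pics/top0.png

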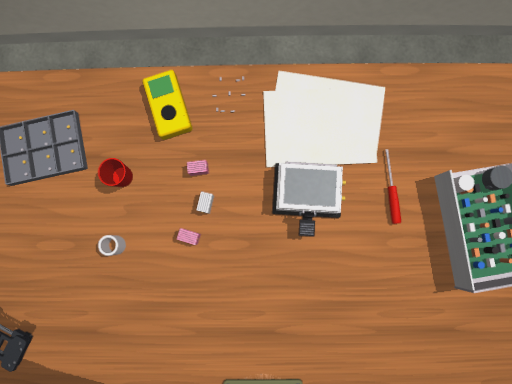

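View pics/side0.png

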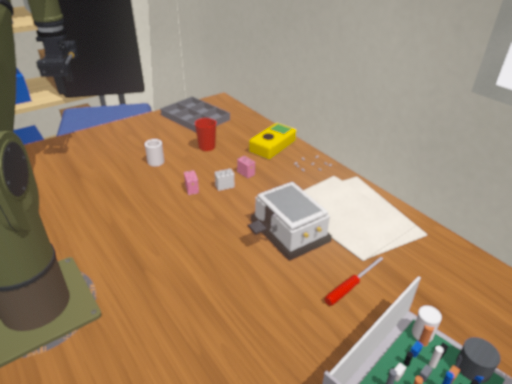

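The top view shows the box (lid around 310,188; pad around 307,228), the aluminium module at (204,202), and two pink look-alikes at (197,167) and (188,237). The cup is at (115,173), the former at (110,245) and the screwdriver at (393,190).

```bash
python3 - <<'E'
from h import *
z=np.load("pics/top0.npz"); W=z["W"];p=z["p"]
def rect(u0,u1,v0,v1,zlo,zhi,name):
    S=W[v0:v1,u0:u1].reshape(-1,3); S=S[(S[:,2]>zlo)&(S[:,2]<zhi)]
    r=cv2.minAreaRect((S[:,:2]*1000).astype(np.float32)); print(name,len(S),"c",np.round(r[0],1),"size",np.round(r[1],1),"ang",round(r[2],1),"z med",np.round(np.median(S[:,2])*1000,1),"mean",np.round(S[:,:2].mean(0)*1000,1))
for u,v in [(310,188),(281,205),(307,228),(204,202),(230,260),(197,167)]: print(u,v,W[v,u])
zl=W[188,310,2]
rect(265,355,155,245,zl-.004,zl+.004,"lid")
rect(265,355,155,245,.008,.03,"riser")
rect(295,320,218,242,.03,zl-.012,"pad")
rect(190,220,187,218,.035,.06,"module")
rect(190,220,187,218,.043,.06,"module")
rect(182,212,155,180,.035,.06,"pink1");rect(172,205,226,250,.035,.06,"pink2")
rect(92,135,155,190,.085,.11,"cup");rect(92,130,230,260,.06,.08,"former")
z=np.load("pics/side0.npz"); W=z["W"]
rect(210,240,165,192,.043,.055,"mod side")
zz=W[180:240,255:330].reshape(-1,3)
for u,v in [(292,200),(258,227)]: print(u,v,W[v,u])
E
```

```text
310 188 [ 0.59103152 -0.12275141  0.0938824 ]
281 205 [ 0.54957001 -0.05043374  0.09246263]
307 228 [ 0.49299942 -0.11680669  0.0584436 ]
204 202 [0.56204025 0.14594017 0.05094313]
230 260 [4.11267273e-01 8.29741012e-02 2.32454065e-04]
197 167 [0.65342806 0.16457353 0.05014533]
lid 2474 c [ 586.1 -121.5] size [150.7 133.1] ang 86.5 z med 93.9 mean [ 593.3 -121.8]
riser 451 c [ 595.5 -133.2] size [227.5 187.3] ang 89.4 z med 20.1 mean [572.7 -85.5]
pad 283 c [ 495.6 -115.4] size [38.6 45.6] ang 89.4 z med 61.1 mean [ 495.1 -115.3]
module 238 c [562.4 147.4] size [30.7 50.6] ang 75.9 z med 47.4 mean [562.  146.8]
module 222 c [562.6 147.4] size [30.7 50.1] ang 75.9 z med 47.7 mean [562.3 147.2]
pink1 234 c [655.7 167.5] size [31.3 50.7] ang 6.5 z med 47.1 mean [654.7 166.6]
pink2 237 c [474.  190.8] size [51.5 30.1] ang 72.7 z med 47.7 mean [473.8 189.7]
cup 180 c [638.2 376.1] size [69.8 69.9] ang 10.7 z med 93.0 mean [637.7 377. ]
former 161 c [454.2 388.8] size [48.3 49.1] ang 0.2 z med 68.5 mean [453.9 388.9]
mod side 125 c [561.5 147.2] size [34.4 51.4] ang 76.5 z med 48.5 mean [559.6 144.3]
292 200 [ 0.6002479  -0.11604304  0.09626754]
258 227 [ 0.4920292  -0.11876659  0.06256301]
```

```bash
python3 - <<'E'
from h import *
from scipy.optimize import minimize
z=np.load("pics/top0.npz"); W=z["W"]
S=W[155:245,265:355].reshape(-1,3); S=S[np.isfinite(S[:,0])]
lid=S[(S[:,2]>.088)&(S[:,2]<.099)]; n=np.linalg.lstsq(np.c_[lid[:,:2]-lid[:,:2].mean(0),np.ones(len(lid))],lid[:,2],rcond=None)[0]; print("plane",n)
for yaw in np.radians([-2.5,-3,-3.5,-4,-4.5]):
    R=np.array([[np.cos(yaw),np.sin(yaw)],[-np.sin(yaw),np.cos(yaw)]])
    L=(lid[:,:2]*1e3)@R.T; c=np.median(L,0)
    side=L[np.abs(L[:,1]-c[1])>20]; a=[side[:,0].min(),np.percentile(side[:,0],1),np.percentile(side[:,0],99),side[:,0].max()]; b=[np.percentile(L[:,1],q) for q in(0,1,99,100)]
    # residual straightness: per row band edges
    e=[]
    for k in range(-60,61,10):
        if abs(k)<20: continue
        m=np.abs(L[:,1]-c[1]-k)<5; e.append((k,L[m,0].min(),L[m,0].max()))
    e=np.array(e); print(np.degrees(yaw),np.round(a,1),np.round(b,1),"slopes",np.polyfit(e[:,0],e[:,1],1)[0].round(3),np.polyfit(e[:,0],e[:,2],1)[0].round(3),"centre",np.round(R.T@[(a[1]+a[2])/2,(b[1]+b[2])/2],1))
E
```

```text
plane [-0.0036577  -0.00078685  0.09375943]
-2.5 [541.1 543.5 654.7 660.2] [-171.5 -169.5  -22.3  -20.3] slopes 0.002 0.012 centre [ 594.3 -121.9]
-3.0000000000000004 [542.5 544.7 655.2 660.6] [-166.1 -164.3  -17.1  -15.2] slopes -0.006 0.005 centre [ 594.4 -122. ]
-3.5 [543.3 545.5 656.  661. ] [-160.9 -159.1  -11.9  -10.1] slopes -0.015 -0.004 centre [ 594.4 -122. ]
-4.0 [543.6 546.3 656.8 661.7] [-156.  -153.9   -6.6   -5. ] slopes -0.009 -0.013 centre [ 594.5 -122. ]
-4.5 [543.9 547.  657.5 662.7] [-151.2 -148.5   -1.4    0.5] slopes -0.013 -0.022 centre [ 594.5 -122. ]
```

Request:
{"op": "step_arm", "data": {
  "increments": [
    [[1, -2, 0], [0, 0, 2.35]],
    [[1.5, -4.5, 0], [0, 0, 2.35]],
    [[1.5, -4.5, 0], [0, 0, 2.35]],
    [[1.5, -4.5, 0], [0, 0, 2.35]],
    [[1.5, -4.5, 0], [0, 0, 2.35]],
    [[1.5, -4.5, 0], [0, 0, 2.35]],
    [[1.5, -4.5, 0], [0, 0, 2.35]],
    [[1.5, -4.5, 0], [0, 0, 2.35]],
    [[1.5, -4.5, 0], [0, 0, 2.35]],
    [[1.5, -4.5, 0], [0, 0, 2.35]]
  ],
  "fingers": 0,
  "grip_force": 20
}}

```text
clock: 1.1
tool_pos: [0.4248, 0.1321, 0.2386]
eef_rot: [0.026, 1.0, -0.0, -0.0]
contact_force: [1.2, 0.2, 0.1]
opening: 0.118
finger_force: 0.0
```

Request:
{"op": "step_arm", "data": {
  "increments": [
    [[1.2, -4.5, 0], [0, 0, 0]],
    [[1.2, -4.5, -1], [0, 0, 0]],
    [[1.2, -4.5, -1.5], [0, 0, 0]],
    [[1.2, -4.5, -1.5], [0, 0, 0]],
    [[1.2, -4.5, -1.5], [0, 0, 0]],
    [[0.6, -2.4, -3], [0, 0, 0]],
    [[0, 0, -4], [0, 0, 0]],
    [[0, 0, -2.5], [0, 0, 0]],
    [[0, 0, -1], [0, 0, 0]],
    [[0, 0, 0], [0, 0, 0]]
  ]
}}

```text
clock: 2.1
tool_pos: [0.4898, -0.1146, 0.0777]
eef_rot: [0.026, 1.0, 0.0, -0.001]
contact_force: [-0.3, 0.9, 0.1]
opening: 0.006
finger_force: 0.0
```

```bash
python3 - <<'E'
from h import *
s=r.get_state(); print(s["tool_pos"],s["contact_force"])
p,W=shot("side","side1")
cv2.imwrite("pics/s1.png",cv2.resize(cv2.cvtColor(p[150:290,190:370],cv2.COLOR_RGB2BGR),None,fx=4,fy=4))
E
```

```text
[ 0.48981041 -0.11464098  0.07772836] [-0.3212603   0.90474336  0.07248868]
```

View pics/s1.png

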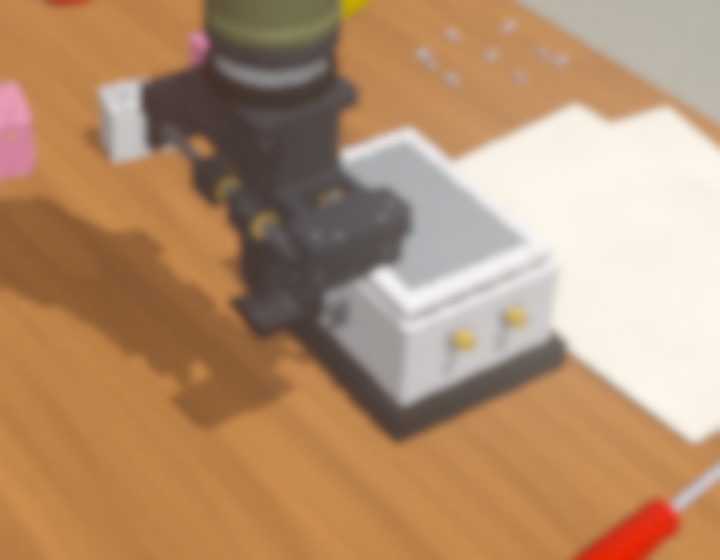

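The crop shows the gripper above the pad, with the wide body along the box's y and clear of the lid. I'll descend slowly.

Request:
{"op": "step_arm", "data": {
  "increments": [
    [[0, -0.1, -0.6], [0, 0, 0]],
    [[0, 0, -0.5], [0, 0, 0]],
    [[0, 0, -0.2], [0, 0, 0]],
    [[0, 0, -0.2], [0, 0, 0]],
    [[0, 0, -0.1], [0, 0, 0]],
    [[0, 0, -0.1], [0, 0, 0]],
    [[0, 0, -0.1], [0, 0, 0]],
    [[0, 0, -0.1], [0, 0, 0]],
    [[0, 0, 0], [0, 0, 0]],
    [[0, 0, 0], [0, 0, 0]]
  ]
}}

```text
clock: 3.15
tool_pos: [0.4903, -0.116, 0.0602]
eef_rot: [0.027, 1.0, -0.0, -0.0]
contact_force: [-1.8, -0.0, 5.7]
opening: 0.008
finger_force: 2.8
```

Request:
{"op": "step_arm", "data": {
  "increments": [
    [[0, 0, -0.1], [0, 0, 0]],
    [[0, 0, 0], [0, 0, 0]],
    [[0, 0, -0.1], [0, 0, 0]],
    [[0, 0, 0], [0, 0, 0]],
    [[0, 0, -0.1], [0, 0, 0]],
    [[0, 0, 0], [0, 0, 0]],
    [[0, 0, -0.1], [0, 0, 0]],
    [[0, 0, 0], [0, 0, 0]],
    [[0, 0, 0], [0, 0, 0]],
    [[0, 0, 0], [0, 0, 0]]
  ]
}}

```text
clock: 4.15
tool_pos: [0.4898, -0.116, 0.0566]
eef_rot: [0.027, 1.0, -0.0, -0.0]
contact_force: [-3.1, 1.3, 11.0]
opening: 0.003
finger_force: 5.6
```

```bash
python3 - <<'E'
from h import *
p,W=shot("top","t1")
q=W[150:215,270:350,2]; print(np.nanpercentile(q,[50,90,99]))
E
```

```text
[0.06845918 0.3972038  0.4617897 ]
```

```bash
python3 - <<'E'
from h import *
p,W=shot("side","s2"); m=(W[...,0]>.6)&(W[...,0]<.68)&(W[...,1]<-.05)&(W[...,1]>-.2)
print(np.percentile(W[m][:,2],[50,95,99]))
cv2.imwrite("pics/s2c.png",cv2.resize(cv2.cvtColor(p[130:290,190:370],cv2.COLOR_RGB2BGR),None,fx=3,fy=3))
E
```

```text
[0.06073315 0.14056194 0.15338962]
```

View pics/s2c.png

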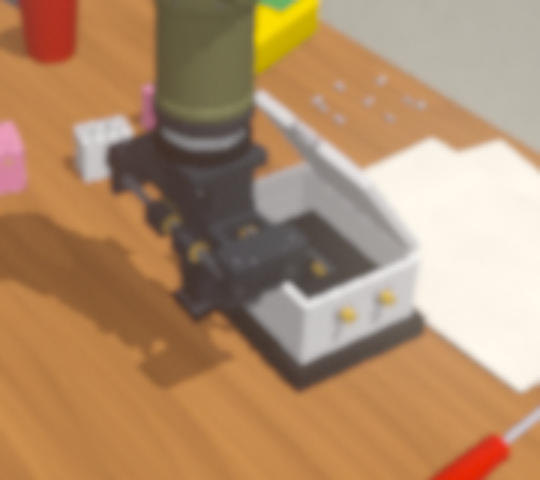

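The crop shows the lid sprung open, with the dark nest plate visible inside. Now to the module.

Request:
{"op": "step_arm", "data": {
  "increments": [
    [[0, 0, 2], [0, 0, 0]],
    [[0, 0, 3], [0, 0, 0]],
    [[0, 1, 3], [0, 0, -1]],
    [[0.8, 3.5, 0], [0, 0, -1.5]],
    [[1.2, 4.3, 0], [0, 0, -1.5]],
    [[1.2, 4.3, 0], [0, 0, -1.5]],
    [[1.2, 4.3, 0], [0, 0, -1.5]],
    [[1.2, 4.3, 0], [0, 0, -1.5]],
    [[1.0, 3.5, 0], [0, 0, -1.5]],
    [[0.6, 1.1, 0], [0, 0, -1]]
  ],
  "fingers": 0.75
}}

```text
clock: 5.25
tool_pos: [0.5628, 0.1531, 0.1359]
eef_rot: [0.12, 0.993, 0.002, 0.0]
contact_force: [-0.3, 0.4, -0.1]
opening: 0.75
finger_force: 0.0
```

```bash
python3 - <<'E'
from h import *
s=r.get_state(); print(s["tool_pos"],s["eef_rot"],s["contact_force"])
p,W=shot("wrist","w1")
m=(W[...,2]>.04)&(W[...,2]<.055)&(np.hypot(W[...,0]-.562,W[...,1]-.147)<.045)&(p.max(2).astype(int)-p.min(2)<40)
print(m.sum(),cv2.minAreaRect((W[m][:,:2]*1000).astype(np.float32)),np.median(W[m][:,2]))
p,W=shot("top","t2")
m=(W[...,0]>.53)&(W[...,0]<.66)&(W[...,1]<-.05)&(W[...,1]>-.2)
u=(W[...,2]>.036)&(W[...,2]<.054)&m; print("nest z",np.median(W[u][:,2]))
cv2.imwrite("pics/t2c.png",cv2.resize(cv2.cvtColor(p[140:250,255:365],cv2.COLOR_RGB2BGR),None,fx=5,fy=5,interpolation=cv2.INTER_CUBIC))
lo=(W[...,2]<.040)&(W[...,2]>.025)&m; c=W[lo]; print(lo.sum(),np.median(c,0) if len(c) else 0)
E
```

```text
[0.56275927 0.15312143 0.13593818] [1.19751430e-01 9.92801463e-01 2.17895205e-03 3.20471125e-04] [-0.33140195  0.41979015 -0.08817425]
2366 ((562.0597534179688, 147.61331176757812), (29.962474822998047, 50.05439376831055), 76.52237701416016) 0.048196563562432876
nest z 0.0466790301984613
469 [ 0.58694101 -0.12312117  0.0298622 ]
```

View pics/t2c.png

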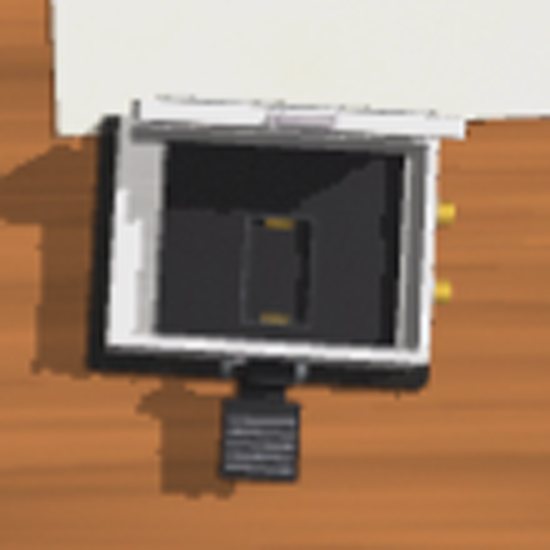

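Module confirmed at (562,147.5) by the wrist camera, with its size right. The crop shows the open box with the hole between crop columns 245 and 310 and the brass leaves at (278,224) and (275,319).

Request:
{"op": "step_arm", "data": {
  "increments": [
    [[0, 0, 0], [0, 0, 0]],
    [[0, 0, -1], [0, 0, 0]],
    [[0, 0, -2], [0, 0, 0]],
    [[0, 0, -2], [0, 0, 0]],
    [[0, 0, -1], [0, 0, 0]],
    [[0, 0, -0.6], [0, 0, 0]],
    [[0, 0, 0], [0, 0, 0]],
    [[0, 0, 0], [0, 0, 0]],
    [[0, 0, 0], [0, 0, 0]],
    [[0, 0, 0], [0, 0, 0]]
  ]
}}

```text
clock: 6.35
tool_pos: [0.563, 0.1472, 0.0704]
eef_rot: [0.123, 0.992, 0.0, 0.001]
contact_force: [0.3, -0.6, 0.5]
opening: 0.747
finger_force: 0.0
```

```bash
python3 - <<'E'
from h import *
s=r.get_state(); print(s["tool_pos"],s["eef_rot"])
z=np.load("pics/t2.npz");W=z["W"];p=z["p"].astype(int)
yaw=np.radians(-3.1);R=np.array([[np.cos(yaw),np.sin(yaw)],[-np.sin(yaw),np.cos(yaw)]])
B=np.full(W.shape,np.nan);B[...,:2]=(W[...,:2]*1e3-[594.4,-122])@R.T;B[...,2]=W[...,2]*1e3-21.8
ins=(abs(B[...,0]+12)<40)&(abs(B[...,1])<66)&(B[...,2]<45)
fl=ins&(abs(B[...,1])<34)&(B[...,2]<19); print("hole",fl.sum(),np.percentile(B[fl],[2,50,98],axis=0).round(1))
hsv=cv2.cvtColor(p.astype(np.uint8),cv2.COLOR_RGB2HSV); br=ins&(hsv[...,1]>110)&(hsv[...,2]>70)&(abs(B[...,1])<40)
for s in(br&(B[...,0]>-12),br&(B[...,0]<-12)): print("leaf",s.sum(),B[s].mean(0).round(1))
t=ins&(B[...,2]>22)&(B[...,2]<31);print("plate",np.percentile(B[t],[1,50,99],axis=0).round(1))
print(B[180:208:3,298:322,2].round(0))
rim=(B[...,2]>55)&(B[...,2]<66)&(abs(B[...,1])<90)&(abs(B[...,0])<50);print("rim y",np.percentile(B[rim][:,1],[0.5,99.5]))
E
```

```text
[0.56300965 0.14715714 0.07042628] [1.22507308e-01 9.92467400e-01 3.07106431e-04 5.70281248e-04]
hole 264 [[-37.3 -22.8   4.7]
 [-11.6  -7.4   9.5]
 [ 13.9   8.9  18.6]]
leaf 9 [12.6 -7.5 16.4]
leaf 2 [-35.5  -6.9   8.7]
plate [[-50.2 -65.3  22.1]
 [-11.4  -7.   25.3]
 [ 27.4  54.9  30.3]]
[[26. 26. 24. 26. 21. 19. 25. 28. 25. 21. 25. 25. nan 22. 26. 26. 25. 24.
  26. 25. 25. 24. 28. 26.]
 [24. 23. 27. 26. 25. 22. 21. 21. 22. 19. 24. 24. 22. 24. 23. 20. 25. 18.
  23. 23. 27. 27. 27. 24.]
 [27. 24. 24. 26. 27. 28. 20.  9. 11.  9.  7. 11.  9.  9. 10. 11. 10. 10.
   9. 23. 26. 26. 26. 26.]
 [25. 24. 21. 29. 24. 24. 13.  9. 12. 11.  5.  8.  8.  9. 11.  7.  2.  5.
   8. 27. 22. 27. 25. 28.]
 [25. 25. 23. 27. 24. 23.  8. 14. 11. 11.  6.  6.  7.  8.  5.  5.  8. 12.
   8. 22. 26. 24. 27. 27.]
 [21. 26. 24. 25. 28. 23.  9. 13.  9.  8. 12.  9. 13. 15.  9. 12. 11.  7.
  12. 22. 23. 25. 19. 23.]
 [28. 25. 26. 23. 23. 24.  6. 13.  7.  6.  9.  7. 10.  7. 11.  8. 12. 10.
  18. 22. 23. 25. 30. 27.]
 [21. 22. 24. 26. 25. 22.  6. 11. 11. 11.  9. 11. 10.  8.  9. 12. 10. 10.
  21. 21. 25. 27. 27. 28.]
 [21. 30. 21. 25. 26. 22. 22. 26. 20. 27. 21. 21. 18. 21. 17. 10.  6.  1.
  19. 21. 26. 24. 26. 23.]
 [28. 23. 26. 28. 26. 23. 25. 26. 23. 24. 25. 25. 26. 23. 25. 27. 22. 30.
  27. 24. 25. 26. 21. 23.]]
rim y [-81.1272493   80.17226306]
```

Request:
{"op": "step_arm", "data": {
  "increments": [
    [[-0.1, 0, -1], [0, 0, 0]],
    [[0, 0, -1.5], [0, 0, 0]],
    [[0, 0, -1.3], [0, 0, 0]],
    [[0, 0, -0.7], [0, 0, 0]],
    [[0, 0, -0.3], [0, 0, 0]],
    [[0, 0, 0], [0, 0, 0]],
    [[0, 0, 0], [0, 0, 0]],
    [[0, 0, 0], [0, 0, 0]],
    [[0, 0, 0], [0, 0, 0]],
    [[0, 0, 0], [0, 0, 0]]
  ]
}}

```text
clock: 7.35
tool_pos: [0.5618, 0.1471, 0.0221]
eef_rot: [0.123, 0.992, 0.0, 0.0]
contact_force: [0.2, 0.2, -0.3]
opening: 0.75
finger_force: 0.0
```

Request:
{"op": "step_arm", "data": {
  "increments": [
    [[0, 0, 0], [0, 0, 0]],
    [[0, 0, 0], [0, 0, 0]],
    [[0, 0, 0], [0, 0, 0]],
    [[0, 0, 0], [0, 0, 0]],
    [[0, 0, 0], [0, 0, 0]],
    [[0, 0, 0], [0, 0, 0]],
    [[0, 0, 0], [0, 0, 0]],
    [[0, 0, 0], [0, 0, 0]],
    [[0, 0, 0], [0, 0, 0]],
    [[0, 0, 0], [0, 0, 0]]
  ],
  "fingers": 0.2,
  "grip_force": 35
}}

```text
clock: 8.35
tool_pos: [0.5616, 0.1471, 0.0217]
eef_rot: [0.122, 0.992, 0.0, -0.0]
contact_force: [0.6, -0.2, -0.2]
opening: 0.336
finger_force: 35.0
```

Request:
{"op": "step_arm", "data": {
  "increments": [
    [[0, 0, 1.5], [0, 0, 0]],
    [[0, 0, 3], [0, 0, 0]],
    [[0, 0, 3.5], [0, 0, 0]],
    [[0.2, -2, 3], [0, 0, 1.5]],
    [[0.3, -4, 1], [0, 0, 1.5]],
    [[0.3, -4.5, 0], [0, 0, 2]],
    [[0.3, -4.5, 0], [0, 0, 2]],
    [[0.3, -4.5, 0], [0, 0, 2]],
    [[0.3, -4.5, 0], [0, 0, 2]],
    [[0.3, -3, 0], [0, 0, 0]]
  ]
}}

```text
clock: 9.35
tool_pos: [0.5805, -0.1282, 0.1424]
eef_rot: [0.029, 1.0, -0.001, -0.0]
contact_force: [-0.7, 0.3, -2.0]
opening: 0.336
finger_force: 35.0
```

Request:
{"op": "step_arm", "data": {
  "increments": [
    [[0, -0.5, 0], [0, 0, 0]],
    [[0, 0, 0], [0, 0, 0]],
    [[0, 0, 0], [0, 0, 0]],
    [[0, 0, 0], [0, 0, 0]],
    [[0, 0, -1], [0, 0, 0]],
    [[0, 0, -1], [0, 0, 0]],
    [[0, 0, 0], [0, 0, 0]],
    [[0, 0, 0], [0, 0, 0]],
    [[0, 0, 0], [0, 0, 0]],
    [[0, 0, 0], [0, 0, 0]]
  ]
}}

```text
clock: 10.35
tool_pos: [0.5819, -0.128, 0.122]
eef_rot: [0.027, 1.0, 0.0, 0.0]
contact_force: [-0.2, 0.1, -0.8]
opening: 0.34
finger_force: 35.0
```

```bash
python3 - <<'E'
from h import *
s=r.get_state(); print(s["tool_pos"],s["eef_rot"],s["contact_force"])
p,W=shot("wrist","w2"); cv2.imwrite("pics/w2v.png",cv2.cvtColor(p,cv2.COLOR_RGB2BGR))
m=(W[...,2]>.115)&(W[...,2]<.155)&(np.hypot(W[...,0]-s["tool_pos"][0],W[...,1]-s["tool_pos"][1])<.035)
m&=p.min(2)>90
print(m.sum(),cv2.minAreaRect((W[m][:,:2]*1000).astype(np.float32)),np.median(W[m][:,2]))
E
```

```text
[ 0.58185036 -0.12802048  0.12202089] [2.68480517e-02 9.99639477e-01 4.10882645e-06 3.13515712e-04] [-0.17702973  0.14749132 -0.81609836]
6280 ((582.4395141601562, -127.74744415283203), (35.13541030883789, 51.33193588256836), 87.92855072021484) 0.14818751451555914
```

View pics/w2v.png

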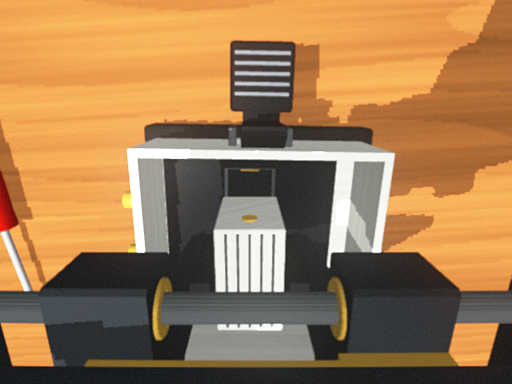

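The wrist view shows the module over the hole. Hole and module both centre near column 249, and the front leaf is visible at (250,170). Lower to just above the plate, then feel.

Request:
{"op": "step_arm", "data": {
  "increments": [
    [[0, -0.06, -0.8], [0, 0, 0]],
    [[0, 0, -1.2], [0, 0, 0]],
    [[0, 0, -1.2], [0, 0, 0]],
    [[0, 0, -0.9], [0, 0, 0]],
    [[0, 0, -0.5], [0, 0, 0]],
    [[0, 0, -0.2], [0, 0, 0]],
    [[0, 0, -0.2], [0, 0, 0]],
    [[0, 0, -0.1], [0, 0, 0]],
    [[0, 0, -0.1], [0, 0, 0]],
    [[0, 0, 0], [0, 0, 0]]
  ]
}}

```text
clock: 11.4
tool_pos: [0.5817, -0.1287, 0.0699]
eef_rot: [0.027, 1.0, -0.0, 0.0]
contact_force: [0.0, 0.6, -1.8]
opening: 0.338
finger_force: 35.0
```

Request:
{"op": "step_arm", "data": {
  "increments": [
    [[0, 0, -0.1], [0, 0, 0]],
    [[0, 0, -0.1], [0, 0, 0]],
    [[0, 0, -0.1], [0, 0, 0]],
    [[0, 0, 0], [0, 0, 0]],
    [[0, 0, 0], [0, 0, 0]],
    [[0, 0, 0], [0, 0, 0]],
    [[0, 0, 0], [0, 0, 0]],
    [[0, 0, 0], [0, 0, 0]],
    [[0, 0, 0], [0, 0, 0]],
    [[0, 0, 0], [0, 0, 0]]
  ]
}}

```text
clock: 12.4
tool_pos: [0.5816, -0.1286, 0.0668]
eef_rot: [0.027, 1.0, 0.0, -0.0]
contact_force: [0.1, -0.3, -2.1]
opening: 0.34
finger_force: 35.0
```

Request:
{"op": "step_arm", "data": {
  "increments": [
    [[0, 0, -0.1], [0, 0, 0]],
    [[0, 0, -0.1], [0, 0, 0]],
    [[0, 0, -0.1], [0, 0, 0]],
    [[0, 0, -0.1], [0, 0, 0]],
    [[0, 0, 0], [0, 0, 0]],
    [[0, 0, -0.1], [0, 0, 0]],
    [[0, 0, -0.1], [0, 0, 0]],
    [[0, 0, 0], [0, 0, 0]],
    [[0, 0, 0], [0, 0, 0]],
    [[0, 0, 0], [0, 0, 0]]
  ]
}}

```text
clock: 13.4
tool_pos: [0.5813, -0.1286, 0.0607]
eef_rot: [0.027, 1.0, 0.0, -0.0]
contact_force: [-0.7, -0.3, -1.8]
opening: 0.338
finger_force: 35.0
```

Request:
{"op": "step_arm", "data": {
  "increments": [
    [[0, 0, -0.1], [0, 0, 0]],
    [[0, 0, -0.1], [0, 0, 0]],
    [[0, 0, -0.1], [0, 0, 0]],
    [[0, 0, 0], [0, 0, 0]],
    [[0, 0, -0.1], [0, 0, 0]],
    [[0, 0, -0.1], [0, 0, 0]],
    [[0, 0, 0], [0, 0, 0]],
    [[0, 0, -0.1], [0, 0, 0]],
    [[0, 0, 0], [0, 0, 0]],
    [[0, 0, 0], [0, 0, 0]]
  ]
}}

```text
clock: 14.4
tool_pos: [0.5814, -0.1286, 0.0544]
eef_rot: [0.027, 1.0, 0.0, -0.0]
contact_force: [-1.3, -0.4, -2.6]
opening: 0.339
finger_force: 35.0
```

Request:
{"op": "step_arm", "data": {
  "increments": [
    [[0, 0, -0.1], [0, 0, 0]],
    [[0, 0, 0], [0, 0, 0]],
    [[0, 0, -0.1], [0, 0, 0]],
    [[0, 0, 0], [0, 0, 0]],
    [[0, 0, -0.1], [0, 0, 0]],
    [[0, 0, 0], [0, 0, 0]],
    [[0, 0, 0], [0, 0, 0]],
    [[0, 0, 0], [0, 0, 0]],
    [[0, 0, 0], [0, 0, 0]],
    [[0, 0, 0], [0, 0, 0]]
  ]
}}

```text
clock: 15.4
tool_pos: [0.5815, -0.1286, 0.053]
eef_rot: [0.027, 1.0, -0.0, 0.0]
contact_force: [-6.0, 0.0, 10.3]
opening: 0.339
finger_force: 35.0
```

```bash
python3 - <<'E'
from h import *
s=r.get_state(); T=s["tool_pos"]; print(T,s["contact_force"],s["moment"])
p,W=shot("wrist","w3"); cv2.imwrite("pics/w3v.png",cv2.cvtColor(p,cv2.COLOR_RGB2BGR))
m=(p.min(2)>90)&(np.hypot(W[...,0]-T[0],W[...,1]-T[1])<.03)
print(m.sum(),np.percentile(W[m][:,2]*1e3,[5,25,50,75,95]))
E
```

```text
[ 0.58152396 -0.12858359  0.05299007] [-5.96487475  0.01839586 10.34214751] [0.10962846 1.15256277 0.01871127]
8973 [ 45.96918213  78.5012743   79.51585073  81.13654179 135.39255102]
```

View pics/w3v.png

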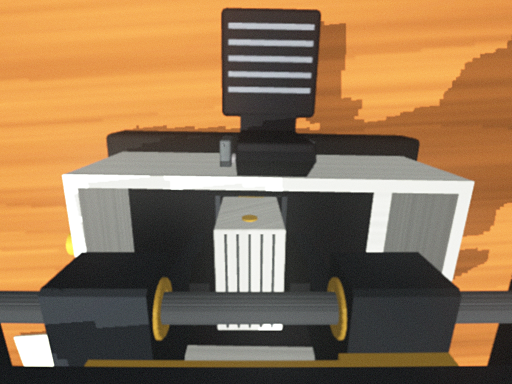

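Request:
{"op": "step_arm", "data": {
  "increments": [
    [[0, 0, -0.1], [0, 0, 0]],
    [[0, 0, 0], [0, 0, 0]],
    [[0, 0, 0], [0, 0, 0]],
    [[0, 0, -0.1], [0, 0, 0]],
    [[0, 0, 0], [0, 0, 0]],
    [[0, 0, 0], [0, 0, 0]],
    [[0, 0, 0], [0, 0, 0]],
    [[0, 0, 0], [0, 0, 0]],
    [[0, 0, 0], [0, 0, 0]],
    [[0, 0, 0], [0, 0, 0]]
  ]
}}

```text
clock: 16.45
tool_pos: [0.5815, -0.1286, 0.0529]
eef_rot: [0.027, 1.0, -0.001, 0.0]
contact_force: [-9.2, 1.7, 26.7]
opening: 0.339
finger_force: 35.0
```

Request:
{"op": "step_arm", "data": {
  "increments": [
    [[0, 0, 0.1], [0, 0, 0]],
    [[0, 0, 0.1], [0, 0, 0]],
    [[0, 0, 0.1], [0, 0, 0]],
    [[0, 0, 0], [0, 0, 0]],
    [[0, 0, 0], [0, 0, 0]],
    [[0, 0, 0], [0, 0, 0]],
    [[0, 0, 0], [0, 0, 0]],
    [[0, 0, 0], [0, 0, 0]],
    [[0, 0, 0], [0, 0, 0]],
    [[0, 0, 0], [0, 0, 0]]
  ]
}}

```text
clock: 17.45
tool_pos: [0.5815, -0.1286, 0.053]
eef_rot: [0.027, 1.0, -0.0, -0.0]
contact_force: [-4.9, 1.3, 6.8]
opening: 0.336
finger_force: 35.0
```

Request:
{"op": "step_arm", "data": {
  "increments": [
    [[0, 0, 0], [0, 0, 0]],
    [[0, 0, 0], [0, 0, 0]],
    [[0, 0, 0], [0, 0, 0]],
    [[0, 0, 0], [0, 0, 0]],
    [[0, 0, 0], [0, 0, 0]],
    [[0, 0, 1], [0, 0, 0]],
    [[0, 0, 2.5], [0, 0, 0]],
    [[0, 0, 3], [0, 0, 0]],
    [[0, 0, 3], [0, 0, 0]],
    [[0, 0, 2], [0, 0, 0]]
  ],
  "fingers": 0.6
}}

```text
clock: 18.45
tool_pos: [0.5825, -0.1286, 0.1706]
eef_rot: [0.027, 1.0, -0.0, 0.002]
contact_force: [-0.0, -0.6, -0.9]
opening: 0.599
finger_force: 0.0
```

```bash
python3 - <<'E'
from h import *
s=r.get_state(); T=s["tool_pos"]; print(T,s["contact_force"])
yaw=np.radians(-3.1);R=np.array([[np.cos(yaw),np.sin(yaw)],[-np.sin(yaw),np.cos(yaw)]])
for n in("wrist","side"):
  p,W=shot(n,"c3"+n)
  B=np.full(W.shape,np.nan);B[...,:2]=(W[...,:2]*1e3-[594.4,-122])@R.T;B[...,2]=W[...,2]*1e3-21.8
  m=(abs(B[...,0]+12)<24)&(abs(B[...,1]+7)<14)&(p.min(2)>100)&(B[...,2]>45)&(B[...,2]<80)
  Q=B[m]; print(n,len(Q),np.percentile(Q[:,2],[5,25,50,75,95]).round(1), "plane", np.linalg.lstsq(np.c_[Q[:,:2]+[12,7],np.ones(len(Q))],Q[:,2],rcond=None)[0].round(3))
  rim=(B[...,2]>50)&(B[...,2]<70)&(abs(abs(B[...,1])-77.5)<1.5)&(abs(B[...,0])<45); print("rim z",np.median(B[rim][:,2]) if rim.any() else None)
E
```

```text
[ 0.58247323 -0.12860067  0.17064018] [-0.04948289 -0.55769888 -0.85527193]
wrist 2026 [56.7 57.3 57.7 58.2 58.9] plane [-2.0000e-03  2.0000e-03  5.7745e+01]
rim z 59.61179055605557
side 155 [48.7 56.5 57.9 58.8 60.3] plane [-1.4000e-02  1.6000e-01  5.7185e+01]
rim z 58.354001594921485
```

The module is home: its top is level at 57.7 mm, and the rim reads 59.6. Now go over and behind the open lid.

Request:
{"op": "step_arm", "data": {
  "increments": [
    [[0, 0, 2.5], [0, 0, 0]],
    [[0, 0, 3.5], [0, 0, 0]],
    [[1, 0, 0], [0, 0, 0]],
    [[2.5, 0.1, 0], [0, 0, 0]],
    [[3, 0.1, 0], [0, 0, 0]],
    [[2.5, 0, 0], [0, 0, 0]],
    [[1, 0, 0], [0, 0, 0]],
    [[0, 0, -2], [0, 0, 0]],
    [[0, 0, -2.5], [0, 0, 0]],
    [[0, 0, 0], [0, 0, 0]]
  ],
  "fingers": 0,
  "grip_force": 20
}}

```text
clock: 19.55
tool_pos: [0.6785, -0.1265, 0.1783]
eef_rot: [0.026, 1.0, 0.0, -0.004]
contact_force: [-0.6, -0.6, -0.4]
opening: 0.004
finger_force: 0.0
```

```bash
python3 - <<'E'
from h import *
s=r.get_state(); T=s["tool_pos"]; print(T,s["contact_force"],s["opening"])
p,W=shot("side","s4")
yaw=np.radians(-3.1);R=np.array([[np.cos(yaw),np.sin(yaw)],[-np.sin(yaw),np.cos(yaw)]])
B=np.full(W.shape,np.nan);B[...,:2]=(W[...,:2]*1e3-[594.4,-122])@R.T;B[...,2]=W[...,2]*1e3-21.8
m=(abs(B[...,1])<70)&(B[...,2]>90)&(B[...,0]>10)&(B[...,0]<62)&(p.min(2)>100)
for a in range(90,185,15):
  k=m&(abs(B[...,2]-a)<5)
  if k.any(): print(a,k.sum(),np.percentile(B[k][:,0],[5,50,95]).round(1))
E
```

```text
[ 0.67848399 -0.12652246  0.17829501] [-0.64854904 -0.55553637 -0.37941781] 0.003606839368530558
90 45 [48.7 50.  52.1]
105 101 [46.3 47.9 50.1]
120 100 [43.  45.  47.2]
135 108 [40.9 42.9 44.3]
150 101 [38.3 40.1 41.8]
165 114 [35.5 37.5 39.5]
180 38 [34.4 37.1 41.4]
```

The lid stands fully open, where the model puts it. Now sweep it down along its arc.

Request:
{"op": "step_arm", "data": {
  "increments": [
    [[-1.5, 0.1, 0], [0, 0, 0]],
    [[-1.6, 0.05, 0], [0, 0, 0]],
    [[-1.0, 0.05, -0.1], [0, 0, 0]],
    [[-1.0, 0.05, -0.25], [0, 0, 0]],
    [[-1.0, 0.05, -0.35], [0, 0, 0]],
    [[-0.9, 0.05, -0.4], [0, 0, 0]],
    [[-0.9, 0.05, -0.5], [0, 0, 0]],
    [[-0.8, 0.05, -0.6], [0, 0, 0]],
    [[-0.8, 0.05, -0.7], [0, 0, 0]],
    [[-0.7, 0.05, -0.75], [0, 0, 0]]
  ]
}}

```text
clock: 20.6
tool_pos: [0.5808, -0.1207, 0.1471]
eef_rot: [0.027, 1.0, 0.0, 0.002]
contact_force: [2.9, -0.2, 0.8]
opening: 0.007
finger_force: 1.1
```

Request:
{"op": "step_arm", "data": {
  "increments": [
    [[-0.6, 0.03, -0.8], [0, 0, 0]],
    [[-0.6, 0.03, -0.85], [0, 0, 0]],
    [[-0.4, 0.02, -0.9], [0, 0, 0]],
    [[-0.4, 0.02, -0.95], [0, 0, 0]],
    [[-0.1, 0, -0.3], [0, 0, 0]],
    [[0, 0, 0], [0, 0, 0]],
    [[0, 0, 0], [0, 0, 0]],
    [[0, 0, 0], [0, 0, 0]],
    [[0, 0, 0], [0, 0, 0]],
    [[0, 0, 0], [0, 0, 0]]
  ]
}}

```text
clock: 21.6
tool_pos: [0.558, -0.1203, 0.1083]
eef_rot: [0.027, 1.0, -0.0, -0.001]
contact_force: [-1.0, 1.6, 2.2]
opening: 0.004
finger_force: 1.1
```

Request:
{"op": "step_arm", "data": {
  "increments": [
    [[-0.1, 0, -0.2], [0, 0, 0]],
    [[-0.1, 0, -0.2], [0, 0, 0]],
    [[-0.1, 0, -0.2], [0, 0, 0]],
    [[0, 0, -0.1], [0, 0, 0]],
    [[0, 0, -0.1], [0, 0, 0]],
    [[0, 0, -0.1], [0, 0, 0]],
    [[0, 0, -0.1], [0, 0, 0]],
    [[0, 0, 0], [0, 0, 0]],
    [[0, 0, 0], [0, 0, 0]],
    [[0, 0, 0], [0, 0, 0]]
  ]
}}

```text
clock: 22.6
tool_pos: [0.5565, -0.1201, 0.0994]
eef_rot: [0.027, 1.0, -0.0, 0.001]
contact_force: [-2.1, 1.3, 11.4]
opening: -0.001
finger_force: 5.5
```

Request:
{"op": "step_arm", "data": {
  "increments": [
    [[0, 0, -0.1], [0, 0, 0]],
    [[0, 0, -0.1], [0, 0, 0]],
    [[0, 0, 0], [0, 0, 0]],
    [[0, 0, -0.1], [0, 0, 0]],
    [[0, 0, 0], [0, 0, 0]],
    [[0, 0, -0.1], [0, 0, 0]],
    [[0, 0, 0], [0, 0, 0]],
    [[0, 0, -0.1], [0, 0, 0]],
    [[0, 0, 0], [0, 0, 0]],
    [[0, 0, 0], [0, 0, 0]]
  ]
}}

```text
clock: 23.6
tool_pos: [0.5555, -0.1201, 0.0932]
eef_rot: [0.027, 1.0, 0.0, -0.0]
contact_force: [-1.1, -0.1, 3.5]
opening: 0.001
finger_force: 1.4
```

The force dropped from 11 N to 3.5 N at z = 93 mm, so the latch has probably snapped. Lift slowly and verify.

Request:
{"op": "step_arm", "data": {
  "increments": [
    [[0, 0, 0.3], [0, 0, 0]],
    [[0, 0, 0.5], [0, 0, 0]],
    [[0, 0, 1], [0, 0, 0]],
    [[0, 0, 2], [0, 0, 0]],
    [[-1, 2, 3], [0, 0, 0]],
    [[-2, 4, 2], [0, 0, 0]],
    [[-2, 4, 0], [0, 0, 0]],
    [[-2, 4, 0], [0, 0, 0]],
    [[-1, 3, 0], [0, 0, 0]],
    [[0, 0, 0], [0, 0, 0]]
  ]
}}

```text
clock: 24.6
tool_pos: [0.4743, 0.0553, 0.1824]
eef_rot: [0.022, 1.0, 0.002, 0.0]
contact_force: [1.0, -0.2, 0.2]
opening: 0.007
finger_force: 0.0
```

```bash
python3 - <<'E'
from h import *
s=r.get_state(); print(s["tool_pos"],s["contact_force"])
p,W=shot("top","t5")
S=W[155:245,265:355].reshape(-1,3); lid=S[(S[:,2]>.088)&(S[:,2]<.099)]
print(len(lid),np.linalg.lstsq(np.c_[lid[:,:2]-lid[:,:2].mean(0),np.ones(len(lid))],lid[:,2],rcond=None)[0], np.nanmax(S[:,2]))
cv2.imwrite("pics/t5v.png",cv2.resize(cv2.cvtColor(p[100:290,80:420],cv2.COLOR_RGB2BGR),None,fx=2,fy=2))
E
```

```text
[0.47430458 0.05525178 0.18240448] [ 1.0400704  -0.20489173  0.21424387]
2699 [-0.00191224 -0.00158265  0.09373004] 0.2942232390751403
```

View pics/t5v.png

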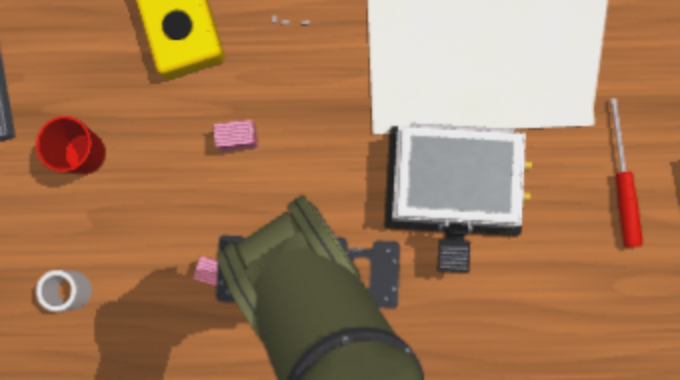

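The lid is flat and shut at the same height as at the start (93.7 mm). The cup, former and screwdriver have not moved, and the arm is clear.

```bash
python3 -c "
from plant import r
print(r.finish_job())"
```

```text
the job is handed in; nothing more can be done
None
```

The module is fully down in the nest pocket, the lid is latched shut, and the job was handed in at about 25 s with the arm clear; no verdict came back.

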